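Set a telescopic stand leg to its length mark and hold the cam lever shut

TASK

Put the brass flanged nut into the round pocket of the white block, shank down and flange up, so that it sits fully home. Then slide the spring-loaded leg out until the red line across its eye meets the red length mark on the block, and only there squeeze the red cam lever fully closed towards the black lug, keeping the leg on the mark. Finish while still holding: keep lever and lug squeezed together and the leg at the mark, ready for the bolt, do not let go, and leave the spray can, the grey coupling and the carton alone.

Things in the scene. Friction and masses are not known exactly. Their poses are not given: they have to be found in the camera images.
- nut: brass flanged nut, loose, about 110 g: round shank 24 mm across and 14 mm tall, above it a round flange 40 mm across and 10 mm thick (24 mm tall in all). It starts standing on its shank, flange up, on the bench. Origin: centre of the shank's lower end; z points to the flange.
- pocket (a point): centre of the mouth of the round pocket in the white block's top face, 30 mm above the bench. Pocket 27 mm across, 16 mm deep, mouth chamfered 2 mm; the seated nut's flange rests on the block's top, its shank end 14 mm below this point. y: level, the way the leg slides out; z up.
- block: white block 76 (x) x 50 (y) x 22 mm, fixed on the jig, at a different distance along it each time. The length mark is a 4 mm wide red line along x through the pocket centre, seen 23 to 37 mm either side of it and down the block's ends. Origin: centre of its underside, 8 mm above the bench; axes as pocket.
- leg (a joint): how far the leg is slid out along the jig, m: 0 fully in (its start), 0.115 at its end stop. A spring pulls it back in with about 2 N at 0, 4.5 N at 0.115: let go, it slides back. It runs on a fixed round rod, 46 mm above the bench.
- eye (a point): centre of the square opening (18 x 26 mm) in the steel tongue at the outer end of the leg, on the red line across the tongue, 51 mm above the bench. The tongue is 36 mm wide, its tip 18 mm beyond this point, and passes 5 mm above the seated nut. On the mark this point is straight above pocket. Same axes as clamp.
- clamp (a point): point on the leg between lug and lever, 96 mm above the bench, 103 mm behind eye along y. y: the way the leg slides out; x: from lug to lever, level; z up. The sleeve's top is 62 mm above the bench here. The sleeve can roll on its rod up to 0.12 rad either way (6 mm sideways at this point), lightly sprung to the middle.
- plate (a point): centre of the near (-y) face of the yellow upright plate on the leg, 17 mm from clamp towards +y; plate 88 mm wide in x, 5 mm thick, from the sleeve up to 103 mm above the bench. A finger standing beside lug or lever can push the leg out by this face. Axes as clamp.
- lug: black fixed lug on the sleeve, 26 mm wide in y: outer face at x = -12 mm from clamp, inner face at -4 mm, top 106 mm above the bench. Origin on the rod axis 50 mm below clamp; axes as clamp.
- lever_grip: red grip of the cam lever, 26 mm wide in y, 7 mm thick. Origin at the pivot (axis along y), 8.5 mm from clamp in x, 65 mm above the bench. Open it leans away from the lug: outer face 18 mm (77 mm up) to 28 mm (97 mm up) from clamp in x. Closed it is upright: outer face at 12 mm, top 107 mm above the bench; lug and lever are then 24 mm wide together.
- lever (a joint): angle of the cam lever, rad: 0 open (start), 0.45 fully closed. A spring holds it open, about 3.5 N at the grip when open and 7 N when closed; it springs open when let go.
- spray: bystander: spray can with green label, 60 mm across, 160 mm tall. Origin centre of underside.
- coupling: bystander: grey pipe coupling (tube) standing on end, 60 mm across, 55 mm tall. Origin centre of underside.
- carton: bystander: closed cardboard carton 70 x 120 x 60 mm. Origin centre of underside.

How it is judged (in metres and radians):
On the way, in this order (a step that is already met when the one before it is completed fails the run):
1. the nut sits fully home in the pocket, flange up, let go, with the leg still in (horizontal distance between nut and pocket below 0.004 m and angle between nut's own z axis and vertical below 0.1 rad and z of nut in the frame of pocket between -0.018 and -0.0115 m and contact force between the fingers and nut below 0.1 N and value of joint leg below 0.03 m), for 0.2 s.
2. the leg is drawn out to the mark with the lever still open (y of eye in the frame of pocket between -0.005 and 0.005 m and value of joint lever below 0.25 rad), for 0.2 s.
3. the lever is squeezed closed towards the lug with the leg on the mark (y of eye in the frame of pocket between -0.005 and 0.005 m and value of joint lever above 0.37 rad and contact force between the fingers and lever_grip above 2 N and contact force between the fingers and lug above 2 N), for 0.2 s.
At the end, for the whole second after the job is handed in: Still holding: fingers press lever grip and lug (over 2 N each), lever over 0.37 of 0.45 rad, eye at rest within 5 mm of the mark along the leg, nut seated flange up (within 4 mm of the pocket centre, flange down on the block to 2.5 mm, tilt under 0.1 rad) (all of step 3 and horizontal distance between nut and pocket below 0.004 m and angle between nut's own z axis and vertical below 0.1 rad and z of nut in the frame of pocket between -0.018 and -0.0115 m and velocity of joint leg between -0.01 and 0.01 m/s); the arm keeps its last pose, push and grip.
It fails at once if the lever is closed while the leg is off the mark by more than 10 mm (value of joint lever above 0.37 rad and (y of eye in the frame of pocket below -0.01 m or y of eye in the frame of pocket above 0.01 m)).
It fails at once if the spray is disturbed (moved over 20 mm) (distance of spray from where it was at the start of the episode above 0.02 m).
It fails at once if the coupling is disturbed (moved over 20 mm) (distance of coupling from where it was at the start of the episode above 0.02 m).
It fails at once if the carton is disturbed (moved over 20 mm) (distance of carton from where it was at the start of the episode above 0.02 m).
It also fails if it takes over 43 s, if anything falls off the work surface, if the arm or the gripper's body presses on something with over 40 N, if the wrist force passes 120 N, or if a joint passes its speed limit or range.

ROBOT

A 6-joint arm with a two-finger parallel gripper is mounted at the origin on the work surface. World frame = base frame: x ahead of the robot, y to its left, z up, the work surface at z = 0. Lengths are in m, angles in degrees, forces in N, time in s.
With the tool pointing down it reaches from about 0.4 to 0.825 m from the base axis. Payload 7 kg.
Tool frame: the origin (TCP) lies midway between the tips of the shut fingers; the grasp point (between the pads) lies 19 mm behind it; z points along the fingers, y is the direction in which the jaws open and shut (so a half turn about z gives the same grasp; the last joint's range is limited). The gripper opens to 88 mm and grips with 3 to 60 N. Pads are 19 mm wide; open, the fingers measure 130 mm over their backs; the gripper's body (78 mm by 193 mm) begins 47 mm behind the grasp point.
Start: joints at [-46.69, 20.546, 0.682, 0, -70.136, -16.507], TCP at [0.304, -0.602, 0.227] pointing down, gripper open.
Joint ranges: [-176.03, 176.03], [-82.01, 121.73], [-58.28, 71.71], [-173.87, 95.51], [-174.79, -0.11], [-173.66, 173.66]. Speed limits (degrees/s): [136.94, 136.94, 172.46, 180, 180, 180].

INTERFACE

Orientations are given as [roll, pitch, yaw] about the fixed x, y, z axes, in that order (R = Rz(yaw) Ry(pitch) Rx(roll)).
In Python, from plant import get_state, capture, close_job gives the robot as it stands.
- The arm moves only by the tool apply_moves, never from a script. Its argument "commands" is a list of rows, each an object with "grip": the opening, from 0 (shut) to 1 (fully open); "dp": the shift along the tool's x, y, z in mm, a list of three; "yaw": the turn about the tool's z in rad. A call has 1 to 12 rows; each row is the pose to reach, as a shift and turn from the pose commanded when the call began, along the tool's axes at that moment; what a row does not reach only later rows make up. A row lasts 1/8 s, in which the tool goes at most 62.5 mm and 10.7 degrees, less where a joint would pass 70% of its speed; a pose out of reach is approached as far as the arm can. A call with a gripper value outside its range is refused whole. The fingers move at their own pace and stop on an object; "newtons" is the grip in N (left out, the last holds). Time passes only in rows, so rows that repeat a pose let the fingers close. It gives the time, the measured TCP pose, the force and the opening at its end, in the units of the state.
- get_state(): the state, without advancing time (a new reading comes with each control period).
- capture(name): name is "scene" or "top"; returns a dict with "color" (384x512x3 uint8, red, green, blue), "camera_matrix" (3x3 intrinsics, pixels), "xyz" and "rotation" of the camera in the world. Camera axes: x right, y up, looking along -z (the intrinsics and any distortion apply to the point x, -y, -z); pixel columns grow to the right and rows downward; lengths in m; the calibration is good to about 2 mm. A picture is of the moment at which its call begins. There is no depth.
- close_job(): hands the job in, once; it reports no verdict.
The state is a dict: "time_s": time; "joints": joint angles; "qd": joint speeds; "joint_torque": joint torques, N m; "tcp_pos": TCP position; "eef_rot": TCP orientation; "contact_force": force on the tool from outside, world axes, zero at the start; "moment": the same for the moment, N m; "gripper_width": finger opening in m.
Only numpy, scipy, OpenCV 4.12 (cv2) and the standard library are available. Lean on these libraries where they do the work, as an engineer would, in place of code of your own. Each camera call takes 0.05 s, during which the arm holds its last target.

## Working session

There is one attempt and no reset: what is moved stays moved. The work goes in short steps, Python scripts to look and compute and a tool call to move; the robot and the scene stay as the last step left them, time stands still between calls to the robot, and variables do not carry over. Pictures are saved under pics/ and viewed, and the job is handed in when it is done.

Besides the shell and the picture viewer there is one more tool, called after ">>>" by a JSON object that holds its "method" and its "body". apply_moves: Moves the arm, as the interface text tells. Its arguments: {"type":"object","properties":{"commands":{"type":"array","items":{"type":"object","properties":{"grip":{"type":"number"},"dp":{"type":"array","items":{"type":"number"}},"yaw":{"type":"number"}}}},"newtons":{"type":"number"}},"required":["commands"]}

```bash
mkdir -p pics; ls
cat > h.py <<'E'
import numpy as np,cv2
from plant import get_state,capture
def snap(n,f):
    c=capture(n); cv2.imwrite(f'pics/{f}.png',cv2.cvtColor(c['color'],cv2.COLOR_RGB2BGR))
    np.savez(f'pics/{f}.npz',**{k:np.array(v) for k,v in c.items()}); return c
def load(f): return dict(np.load(f'pics/{f}.npz'))
def ray(c,uv):
    K=np.array(c['camera_matrix']); d=np.linalg.inv(K)@np.array([uv[0],uv[1],1.]); d=np.array([d[0],-d[1],-d[2]])
    return np.array(c['xyz']),np.array(c['rotation'])@d
def plane(c,uv,z):
    o,d=ray(c,uv); return o+d*(z-o[2])/d[2]
def proj(c,p):
    q=np.array(c['rotation']).T@(np.array(p)-np.array(c['xyz'])); K=np.array(c['camera_matrix'])
    r=K@np.array([q[0],-q[1],-q[2]]); return r[:2]/r[2]
E
python3 - <<'E'
from h import *
for n in('scene','top'):
    c=snap(n,n+'0'); print({k:v for k,v in c.items() if k!='color'})
    cv2.imwrite(f'pics/{n}0.png',cv2.cvtColor(c['color'],cv2.COLOR_RGB2BGR))
print(get_state())
E
```

```text
pics
{'camera_matrix': array([[416.11502383,   0.        , 252.07902923],
       [  0.        , 416.11502383, 189.77766215],
       [  0.        ,   0.        ,   1.        ]]), 'xyz': array([ 1.13568456, -0.48246138,  1.19120095]), 'rotation': array([34.25237235, -0.69586284, 49.02932435])}
{'camera_matrix': array([[447.00537432,   0.        , 251.44021806],
       [  0.        , 447.00537432, 192.15147681],
       [  0.        ,   0.        ,   1.        ]]), 'xyz': array([0.49319128, 0.03324727, 1.25926262]), 'rotation': array([  4.59910465,   0.6796461 , -90.61205512])}
{'time_s': 0.1, 'joints': array([-4.66901510e+01,  2.05874125e+01,  6.38323965e-01, -1.72693968e-02,
       -7.01345458e+01, -1.65062502e+01]), 'qd': array([ 0.00313365, -0.03272013,  0.01357834,  0.07211007, -0.15029146,
       -0.05640997]), 'joint_torque': array([-1.32003886e-03, -5.84163237e+01,  2.93753332e+01,  7.01544419e+00,
        1.02435448e-02, -8.16376291e-05]), 'tcp_pos': array([ 0.30415106, -0.60210478,  0.22571161]), 'eef_rot': array([ 1.79915199e+02, -8.19823203e-03, -1.53202275e+02]), 'contact_force': array([0.11827684, 0.02677922, 0.20462274]), 'moment': array([ 0.0191355 ,  0.00560122, -0.02273848]), 'gripper_width': 0.08761184833094393}
```

Rotation is roll/pitch/yaw; I'll convert it.

```bash
python3 - <<'E'
s=open('h.py').read()
s=s.replace("np.array(c['rotation'])","RM(c)")
s=s.replace("def ray","from scipy.spatial.transform import Rotation as Ro\ndef RM(c): return Ro.from_euler('xyz',c['rotation'],degrees=True).as_matrix()\ndef ray",1)
open('h.py','w').write(s)
E
python3 -c "
from h import *
for n in('scene0','top0'):
    c=load(n); im=cv2.imread(f'pics/{n}.png'); cv2.imwrite(f'pics/{n}b.png',cv2.resize(im,(800,600),interpolation=cv2.INTER_CUBIC))
    print(plane(c,(256,192),0),proj(c,[.304,-.602,.227]))"
```

```text
[0.54848049 0.06454676 0.        ] [  7.20909278 221.57284693]
[0.59492975 0.0342112  0.        ] [539.80555908 309.35945828]
```

View pics/scene0b.png

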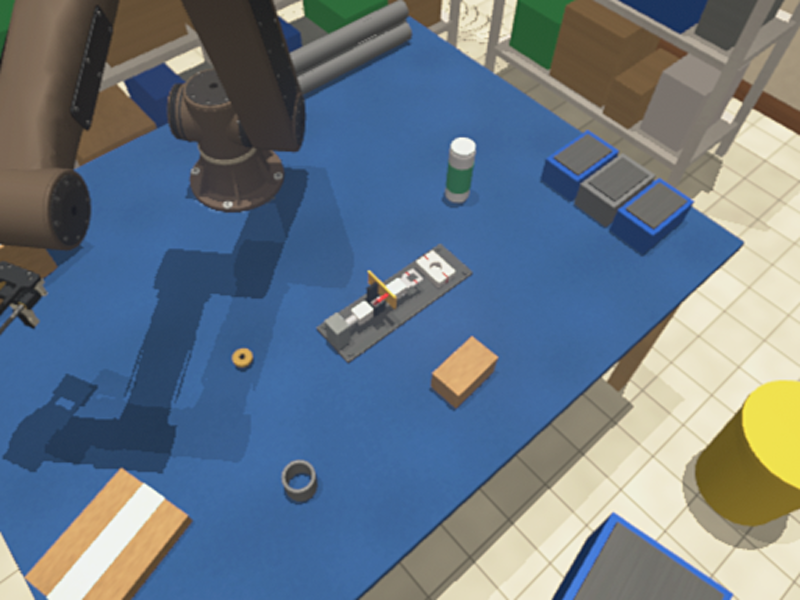

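View pics/top0b.png

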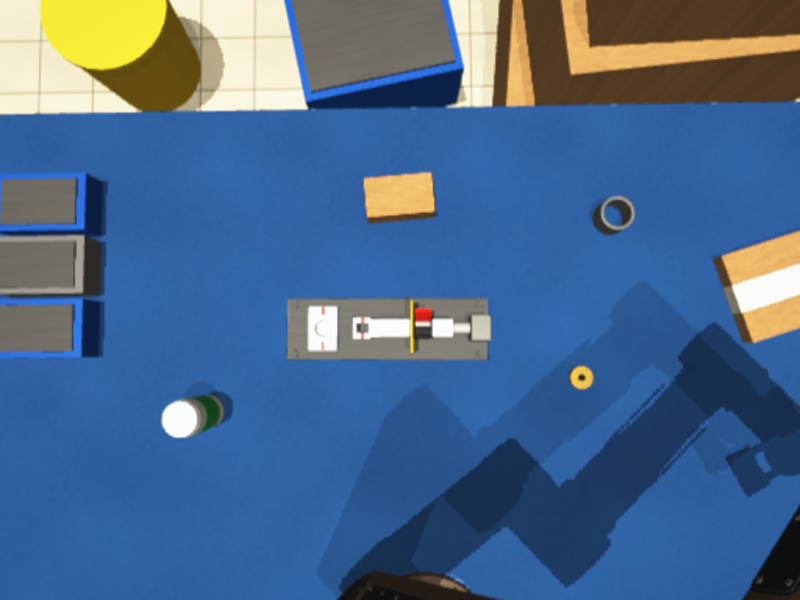

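```bash
python3 -c "
from h import *
a=cv2.imread('pics/top0.png')[185:235,180:320]; b=cv2.imread('pics/scene0.png')[150:240,195:310]
cv2.imwrite('pics/ta.png',cv2.resize(a,None,fx=5.7,fy=5.7,interpolation=cv2.INTER_NEAREST))
cv2.imwrite('pics/sa.png',cv2.resize(b,None,fx=6,fy=6,interpolation=cv2.INTER_NEAREST))
for n in('scene0','top0'):
    c=load(n); im=cv2.imread(f'pics/{n}.png'); h=cv2.cvtColor(im,cv2.COLOR_BGR2HSV)
    m=cv2.inRange(h,(12,90,90),(30,255,255)); k,l,s,ce=cv2.connectedComponentsWithStats(m)
    for i in range(1,k):
        if 60<s[i][4]<3000: print(n,s[i],ce[i],plane(c,s[i][:2]+s[i][2:4]/2-.5,.024)) 
"
```

```text
scene0 [  69    0   54   43 1488] [92.69086022 17.05981183] [-0.64578634  0.11827368  0.024     ]
scene0 [259   0  23  17 286] [271.58391608   6.45804196] [-0.20175831  0.8125047   0.024     ]
scene0 [469  51  12  14  86] [474.80232558  57.54651163] [0.64819933 1.24859079 0.024     ]
scene0 [  49   54   50   52 1271] [71.37765539 79.61054288] [-0.34576763 -0.14923318  0.024     ]
scene0 [482  59  30  27 361] [498.32132964  70.77839335] [0.76223377 1.23635103 0.024     ]
scene0 [  0 156  36  21 432] [ 17.60185185 165.15046296] [-0.06460355 -0.50915551  0.024     ]
scene0 [236 173  18  25 128] [245.0390625 185.3203125] [0.51307644 0.04265187 0.024     ]
scene0 [389 198  44  52 438] [406.02511416 228.6803653 ] [0.97713065 0.35248336 0.024     ]
scene0 [277 216  41  44 951] [296.29968454 237.11146162] [0.77424249 0.03776264 0.024     ]
scene0 [149 223  13  12 111] [154.91891892 228.53153153] [ 0.45677855 -0.28319474  0.024     ]
scene0 [  16  300   75   81 1613] [ 52.72349659 340.26534408] [ 0.5663057  -0.68352599  0.024     ]
scene0 [  53  320   69   64 1630] [ 89.60613497 354.44233129] [ 0.65305753 -0.62865701  0.024     ]
top0 [323   0  20  68 954] [331.72641509  38.43081761] [ 1.04325529 -0.18883781  0.024     ]
top0 [ 358    0  154   49 2852] [419.90778401  29.72265077] [ 1.0665245  -0.47905038  0.024     ]
top0 [ 233  111   45   29 1141] [255.11130587 124.98334794] [0.7816377  0.03482947 0.024     ]
top0 [461 148  51  35 987] [487.42147923 165.07092199] [ 0.66057385 -0.60341315  0.024     ]
top0 [474 189  38  30 710] [494.17464789 203.94788732] [ 0.55370491 -0.61557021  0.024     ]
top0 [262 192   3  35  94] [263.09574468 208.63829787] [0.54563942 0.01539393 0.024     ]
top0 [365 234  14  15 161] [371.59006211 241.17391304] [ 0.45463394 -0.28065604  0.024     ]
top0 [281 370  17   9  66] [288.        373.8030303] [ 0.10226335 -0.04867364  0.024     ]
```

View pics/ta.png

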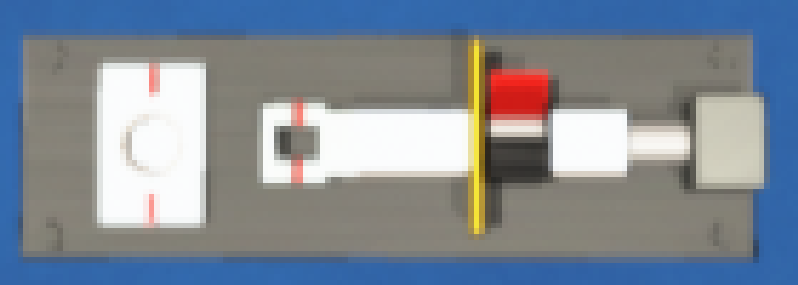

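View pics/sa.png

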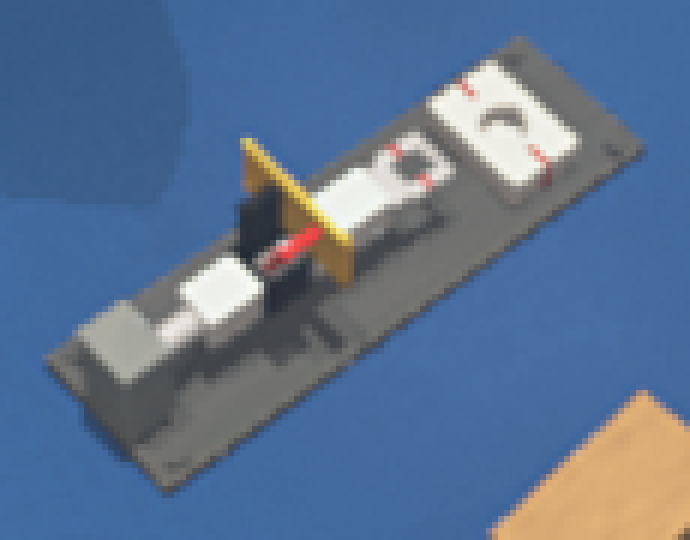

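```bash
python3 -c "
from h import *
for n,box in(('top0',(195,190,275,230)),('scene0',(250,155,300,190))):
    c=load(n); im=cv2.imread(f'pics/{n}.png').astype(int); B,G,R=im[...,0],im[...,1],im[...,2]
    m=((R-np.maximum(G,B))>25).astype(np.uint8); mm=np.zeros_like(m); x0,y0,x1,y1=box; mm[y0:y1,x0:x1]=m[y0:y1,x0:x1]
    k,l,s,ce=cv2.connectedComponentsWithStats(mm)
    w=np.clip(R-np.maximum(G,B),0,None)
    for i in range(1,k):
        ys,xs=np.nonzero(l==i); ww=w[ys,xs]; p=(np.average(xs,weights=ww),np.average(ys,weights=ww))
        print(n,s[i],np.round(p,2),'z30',plane(c,p,.03)[:2].round(4),'z51',plane(c,p,.051)[:2].round(4),'z107',plane(c,p,.1)[:2].round(4))
c=load('top0'); im=cv2.imread('pics/top0.png')
m=cv2.inRange(im[...,0].astype(int)-im[...,2].astype(int),-60,30).astype(np.uint8)
m=cv2.inRange((im[...,0].astype(int)-im[...,2]).astype(np.int16),-80,25)
k,l,s,ce=cv2.connectedComponentsWithStats(m)
i=l[190,190]; print(s[i]); ys,xs=np.nonzero(l==i); r=cv2.minAreaRect(np.c_[xs,ys].astype(np.float32)); print(r)
bx=cv2.boxPoints(r); print([plane(c,p,.008)[:2].round(4) for p in bx])
g=cv2.cvtColor(im,cv2.COLOR_BGR2GRAY)[185:235,180:320]; 
wm=(cv2.cvtColor(im,cv2.COLOR_BGR2GRAY)>200); wm2=np.zeros_like(wm);wm2[190:230,192:220]=wm[190:230,192:220]
ys,xs=np.nonzero(wm2); print('block',xs.min(),xs.max(),ys.min(),ys.max()); r=cv2.minAreaRect(np.c_[xs,ys].astype(np.float32)); print(r,plane(c,r[0],.03))
"
```

```text
top0 [262 192  13  21 131] [269.39 200.95] z30 [ 0.5674 -0.0024] z51 [ 0.5661 -0.0018] z107 [ 5.631e-01 -4.000e-04]
top0 [206 196   2   6  11] [206.34 198.34] z30 [0.5765 0.1714] z51 [0.5751 0.169 ] z107 [0.5718 0.1635]
top0 [231 202   2   5  10] [231.66 204.2 ] z30 [0.5596 0.1016] z51 [0.5584 0.1004] z107 [0.5558 0.0977]
top0 [231 212   2   5  10] [231.58 214.28] z30 [0.5318 0.102 ] z51 [0.5312 0.1008] z107 [0.5296 0.0981]
top0 [264 214   1  11  11] [264.   219.11] z30 [0.5176 0.0131] z51 [0.5172 0.0134] z107 [0.5162 0.0142]
top0 [262 216   1   8   8] [262.   219.53] z30 [0.5165 0.0186] z51 [0.5161 0.0188] z107 [0.5152 0.0194]
top0 [205 219   2   6   7] [205.94 221.37] z30 [0.5131 0.1727] z51 [0.5128 0.1703] z107 [0.512  0.1647]
scene0 [271 163   3   3   6] [272.04 164.18] z30 [0.5111 0.1718] z51 [0.5224 0.16  ] z107 [0.5488 0.1324]
scene0 [259 174   3   3   6] [260.29 174.6 ] z30 [0.5183 0.11  ] z51 [0.5295 0.0993] z107 [0.5555 0.0743]
scene0 [283 174   4   6  10] [284.69 176.05] z30 [0.5778 0.1701] z51 [0.5878 0.1583] z107 [0.6114 0.1307]
scene0 [264 179   4   3   7] [265.49 179.63] z30 [0.5459 0.1094] z51 [0.5566 0.0987] z107 [0.5815 0.0737]
scene0 [250 188   2   2   2] [250.52 188.52] z30 [0.5405 0.046 ] z51 [0.5513 0.0365] z107 [0.5764 0.0142]
[     0      0    512    384 156798]
((255.49996948242188, 191.49996948242188), (510.99993896484375, 382.99993896484375), -0.0)
[array([0.0788, 0.7398]), array([1.1672, 0.7775]), array([ 1.142 , -0.7086]), array([ 0.0695, -0.6476])]
block 197 215 196 224
((206.0, 210.0), (28.0, 18.0), 90.0) [0.54438631 0.17242175 0.03      ]
```

```bash
python3 -c "
from h import *
c=load('top0'); im=cv2.imread('pics/top0.png').astype(float); d=im[...,0]-im[...,2]
def edge(v):
    # subpixel crossing of mid level
    g=np.abs(np.diff(v)); i=np.arange(len(g)); return (g*(i+.5)).sum()/g.sum()
for r0 in((186,196),(224,234)):
    P=[]
    for x in range(190,305,4):
        y=r0[0]+edge(d[r0[0]:r0[1],x]); P.append(plane(c,(x,y),.008)[:2])
    P=np.array(P); f=np.polyfit(P[:,1],P[:,0],1); print(r0,f,np.abs(P[:,0]-np.polyval(f,P[:,1])).max(), np.polyval(f,[.17,0]))
"
```

```text
(186, 196) [0.00799073 0.59824741] 0.0016353737641389143 [0.59960583 0.59824741]
(224, 234) [0.01521651 0.48832925] 0.004289209876545019 [0.49091606 0.48832925]
```

>>> {"method": "apply_moves", "body": {"commands": [{"dp":[-40,31,18],"yaw":-0.15,"grip":0.8},{"dp":[-80,62,36],"yaw":-0.32,"grip":0.8},{"dp":[-120,93,54],"yaw":-0.5,"grip":0.8},{"dp":[-160,124,72],"yaw":-0.68,"grip":0.8},{"dp":[-200,155,90],"yaw":-0.86,"grip":0.8},{"dp":[-240,187,109],"yaw":-1.0,"grip":0.8},{"dp":[-280,218,137],"yaw":-1.103,"grip":0.8},{"dp":[-280,218,147],"yaw":-1.103,"grip":0.8},{"dp":[-280,218,147],"yaw":-1.103,"grip":0.8},{"dp":[-280,218,147],"yaw":-1.103,"grip":0.8}]}}

```text
time_s: 1.35
tcp_pos: [0.4559, -0.2826, 0.08]
eef_rot: [-180.0, -0.0, -90.1]
contact_force: [-0.1, 0.2, 1.1]
gripper_width: 0.0697
```

```bash
python3 -c "
from h import *
s=get_state(); print(s['time_s'],s['tcp_pos'],s['eef_rot'],s['gripper_width'])
for n in('scene','top'):
    c=snap(n,n+'1'); x,y=map(int,proj(c,[.456,-.282,.05])); im=cv2.imread(f'pics/{n}1.png')[max(0,y-50):y+50,x-60:x+60]
    cv2.imwrite(f'pics/{n}1c.png',cv2.resize(im,None,fx=5,fy=5))
"; python3 -c "
import cv2,numpy as np
a=cv2.imread('pics/scene1c.png');b=cv2.imread('pics/top1c.png');h=min(a.shape[0],b.shape[0]);cv2.imwrite('pics/c1.png',cv2.resize(np.hstack([a[:h],b[:h]]),(800,int(800*h/(a.shape[1]+b.shape[1])))))"
```

```text
1.35 [ 0.45594974 -0.28255909  0.08003747] [-1.79972267e+02 -1.72718963e-02 -9.00865357e+01] 0.06971260163116533
```

View pics/c1.png

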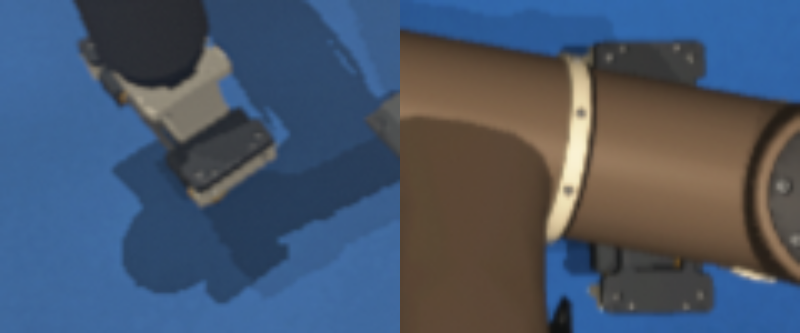

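>>> {"method": "apply_moves", "body": {"commands": [{"dp":[-1,0,25],"yaw":0,"grip":0.8},{"dp":[-1,0,50],"yaw":0,"grip":0.8},{"dp":[-1,0,62],"yaw":0,"grip":0.8},{"dp":[-1,0,63],"yaw":0,"grip":0.8},{"dp":[-1,0,63],"yaw":0,"grip":0.3},{"dp":[-1,0,63],"yaw":0,"grip":0.3},{"dp":[-1,0,63],"yaw":0,"grip":0.3},{"dp":[-1,0,63],"yaw":0,"grip":0.3},{"dp":[-1,0,63],"yaw":0,"grip":0.3},{"dp":[-1,0,63],"yaw":0,"grip":0.3}], "newtons": 20}}

```text
time_s: 2.7
tcp_pos: [0.456, -0.2806, 0.0169]
eef_rot: [-180.0, -0.0, -90.0]
contact_force: [-2.0, 0.8, 6.0]
gripper_width: 0.0384
```

>>> {"method": "apply_moves", "body": {"commands": [{"dp":[0,0,-30],"yaw":0,"grip":0.3},{"dp":[0,0,-70],"yaw":0,"grip":0.3},{"dp":[0,0,-110],"yaw":0,"grip":0.3},{"dp":[0,0,-120],"yaw":0,"grip":0.3},{"dp":[0,0,-120],"yaw":0,"grip":0.3}]}}

```text
time_s: 3.32
tcp_pos: [0.456, -0.2805, 0.1366]
eef_rot: [-179.9, 0.0, -90.0]
contact_force: [0.5, 0.4, -1.3]
gripper_width: 0.0382
```

```bash
cat > look.py <<'E'
import sys
from h import *
# look.py tag x y z half
t=sys.argv[1]; p=list(map(float,sys.argv[2:5])); hw=int(sys.argv[5]); o=[]
s=get_state(); print(s['time_s'],s['tcp_pos'].round(4),s['contact_force'].round(1),round(s['gripper_width'],4))
for n in('scene','top'):
    c=snap(n,n+t); x,y=map(int,proj(c,p)); im=cv2.imread(f'pics/{n}{t}.png'); x=min(max(x,hw),512-hw); y=min(max(y,hw),384-hw)
    print(n,'crop origin',x-hw,y-hw,'scale',400/(2*hw)); o.append(cv2.resize(im[y-hw:y+hw,x-hw:x+hw],(400,400),interpolation=cv2.INTER_CUBIC))
cv2.imwrite(f'pics/look{t}.png',np.hstack(o))
E
python3 look.py 2 .456 -.281 .13 40
```

```text
3.325 [ 0.456  -0.2805  0.1366] [ 0.5  0.4 -1.3] 0.0382
scene crop origin 109 170 scale 5.0
top crop origin 342 201 scale 5.0
```

View pics/look2.png

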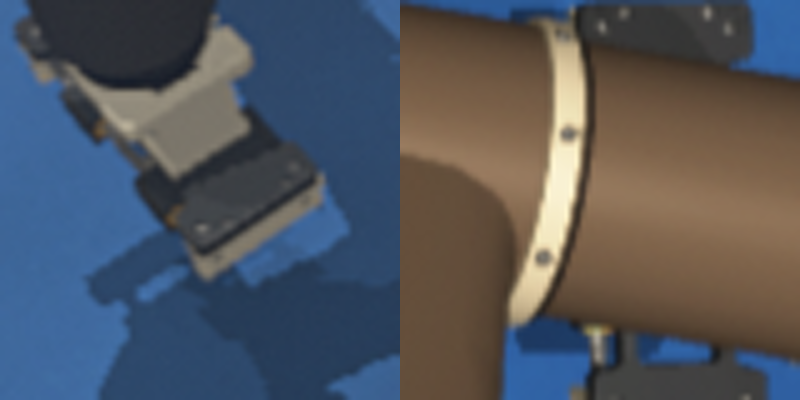

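>>> {"method": "apply_moves", "body": {"commands": [{"dp":[-40,-8,0],"yaw":0,"grip":0.3},{"dp":[-95,-19,0],"yaw":0,"grip":0.3},{"dp":[-150,-30,0],"yaw":0,"grip":0.3},{"dp":[-205,-40,0],"yaw":0,"grip":0.3},{"dp":[-260,-51,0],"yaw":0,"grip":0.3},{"dp":[-315,-62,0],"yaw":0,"grip":0.3},{"dp":[-370,-73,0],"yaw":0,"grip":0.3},{"dp":[-420,-83,0],"yaw":0,"grip":0.3},{"dp":[-452,-89,20],"yaw":0,"grip":0.3},{"dp":[-452,-89,50],"yaw":0,"grip":0.3},{"dp":[-452,-89,60],"yaw":0,"grip":0.3},{"dp":[-452,-89,60],"yaw":0,"grip":0.3}]}}

```text
time_s: 4.92
tcp_pos: [0.5443, 0.1705, 0.0753]
eef_rot: [179.9, -0.1, -90.0]
contact_force: [-0.6, -0.3, -0.9]
gripper_width: 0.0383
```

```bash
python3 look.py 3 .545 .172 .07 40
```

```text
4.925 [0.5443 0.1705 0.0753] [-0.6 -0.3 -0.9] 0.0383
scene crop origin 239 122 scale 5.0
top crop origin 164 169 scale 5.0
```

View pics/look3.png

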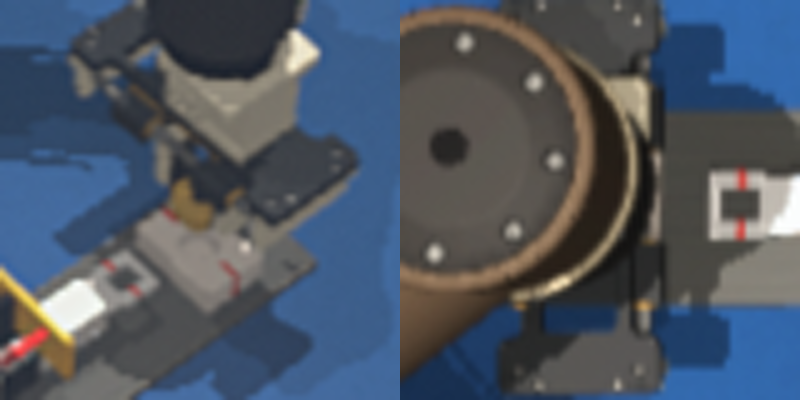

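```bash
python3 -c "
from h import *
c=load('scene3'); im=cv2.imread('pics/scene3.png'); h=cv2.cvtColor(im,cv2.COLOR_BGR2HSV)
im2=cv2.resize(im[140:200,255:315],(600,600),interpolation=cv2.INTER_NEAREST)
import math
def d(p,col):
    u=proj(c,p); cv2.circle(im2,(int((u[0]-255+.5)*10),int((u[1]-140+.5)*10)),1,col,-1)
cx,cy=.5443,.1705
for a in range(0,360,6):
    ca,sa=math.cos(math.radians(a)),math.sin(math.radians(a))
    d([cx+.02*ca,cy+.02*sa,.0725],(0,255,0)); d([cx+.02*ca,cy+.02*sa,.0825],(255,255,0)); d([cx+.012*ca,cy+.012*sa,.0585],(0,0,255)); d([.545+.0135*ca,.1715+.0135*sa,.03],(255,0,255))
cv2.imwrite('pics/n3.png',im2)"
```

```text
(no output)
```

View pics/n3.png

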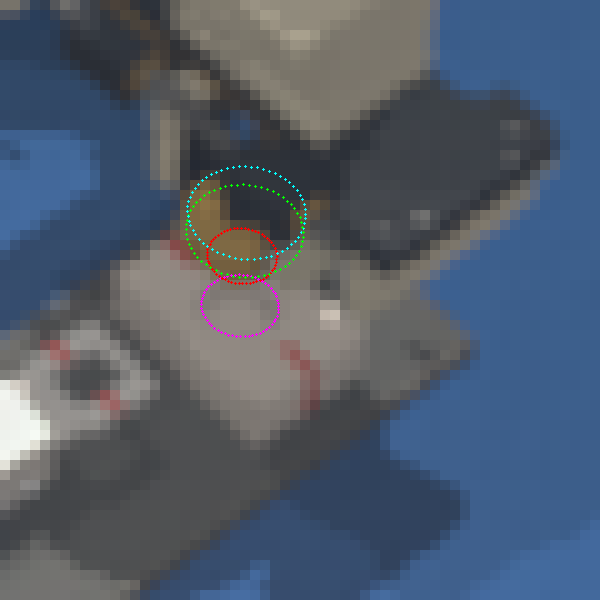

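```bash
python3 -c "
from h import *
im=cv2.imread('pics/scene3.png').astype(int)
d=im[...,2]-im[...,0]
print('cols',list(range(270,292)))
for y in range(154,172): print(y,d[y,270:292])
"
```

```text
cols [270, 271, 272, 273, 274, 275, 276, 277, 278, 279, 280, 281, 282, 283, 284, 285, 286, 287, 288, 289, 290, 291]
154 [  0  20  16   2 -10  -8  -4  -3 -12 -23 -16  -4  -3  -9 -11  -3   5   5
  -6 -13 -13 -12]
155 [  1  20  14  -1 -12 -10  -9  -8  -9 -11 -11 -10 -10 -11 -12 -12  -8  -7
 -12 -12 -11  -9]
156 [  0  20  13  -5 -14 -12 -11 -11 -12 -10 -11 -11 -11 -12 -11 -11 -12 -12
 -11  -9  -9  -8]
157 [ -5  19  13  -6  -8   8  11  -4 -11 -11 -11 -10 -11 -11 -12 -12 -13 -12
 -12 -10 -10  -8]
158 [-32  -6   0   1  30  51  39   2 -12 -10 -11 -11 -11 -10 -12 -13 -12 -12
 -12 -11  -8  -8]
159 [-54 -44 -27  24  58  63  48  11 -11 -11 -10 -11 -11 -12 -13  -9   5   6
 -10 -10  -9  -9]
160 [-54 -52 -34  28  62  68  62  24 -11 -14 -12 -12 -11 -13  -1  27  39  21
  -3 -10  -9  -9]
161 [-48 -46 -19  34  61  63  57  28  -8 -11 -11 -12 -12  -8  25  41  20   4
  -7  -8  -9  -9]
162 [-41 -21   5  38  60  60  57  45  25  18  13  -2 -12  -5  23  26  -1  -7
  -7 -10  -9  -8]
163 [-17  13  31  38  54  58  58  57  53  54  46  21 -11  -9  11  16   2  -4
  -4 -10 -11  -8]
164 [  8  29  59  57  50  55  57  58  58  60  54  26   0   0  11  16  12   4
  -2  -6  -9 -11]
165 [13 19 37 57 53 50 56 57 60 62 53 24  9 13 15 16 15 13  7  4  7 -1]
166 [14 13 18 28 32 33 47 52 54 55 42 17 14 16 16 15 16 13  6  6 14 11]
167 [14 13 12 16 17 19 32 44 48 47 29 12 14 16 16 16 13  4  0  7 16 17]
168 [14 13 14 13 13 13 15 20 27 22 14 10 13 15 15 12  7 -3 -3  8 17 17]
169 [14 15 14 14 13 11 10 11 13 12 10 10 12 14 15 13 11  4  1  8 17 17]
170 [13 15 15 14 12 10 12 12 13 13 11 10 11 13 14 14 14 17 15  9 16 17]
171 [11 13 14 15 13 12 14 14 14 14 14 11 10 13 14 14 14 22 22 11 14 14]
```

>>> {"method": "apply_moves", "body": {"commands": [{"dp":[-0.5,0,12],"yaw":0,"grip":0.3},{"dp":[-0.5,0,22],"yaw":0,"grip":0.3},{"dp":[-0.5,0,26],"yaw":0,"grip":0.3},{"dp":[-0.5,0,29],"yaw":0,"grip":0.3},{"dp":[-0.5,0,32],"yaw":0,"grip":0.3},{"dp":[-0.5,0,34],"yaw":0,"grip":0.3},{"dp":[-0.5,0,34],"yaw":0,"grip":0.3}]}}

```text
time_s: 5.9
tcp_pos: [0.5449, 0.1719, 0.0425]
eef_rot: [180.0, -0.0, -90.0]
contact_force: [-0.1, -0.4, -1.1]
gripper_width: 0.0387
```

>>> {"method": "apply_moves", "body": {"commands": [{"dp":[0,0,3],"yaw":0,"grip":0.3},{"dp":[0,0,6],"yaw":0,"grip":0.3},{"dp":[0,0,8.5],"yaw":0,"grip":0.3},{"dp":[0,0,9],"yaw":0,"grip":0.3},{"dp":[0,0,9],"yaw":0,"grip":0.3}]}}

```text
time_s: 6.52
tcp_pos: [0.545, 0.1719, 0.0336]
eef_rot: [180.0, -0.0, -90.0]
contact_force: [-0.8, 0.5, 0.5]
gripper_width: 0.0386
```

>>> {"method": "apply_moves", "body": {"commands": [{"dp":[0,0,0],"yaw":0,"grip":0.7},{"dp":[0,0,0],"yaw":0,"grip":0.7},{"dp":[0,0,0],"yaw":0,"grip":0.7},{"dp":[0,0,0],"yaw":0,"grip":0.7},{"dp":[0,0,-40],"yaw":0,"grip":0.7},{"dp":[0,0,-90],"yaw":0,"grip":0.7},{"dp":[40,0,-100],"yaw":0,"grip":0.7},{"dp":[100,0,-100],"yaw":0,"grip":0.7},{"dp":[155,0,-100],"yaw":0,"grip":0.7},{"dp":[175,1,-100],"yaw":0,"grip":0.7},{"dp":[175,1,-100],"yaw":0,"grip":0.7}]}}

```text
time_s: 7.9
tcp_pos: [0.5439, -0.0043, 0.1336]
eef_rot: [-180.0, 0.0, -90.1]
contact_force: [1.1, 0.8, -0.2]
gripper_width: 0.0614
```

```bash
python3 look.py 4 .545 .11 .05 45
```

```text
7.9 [ 0.5439 -0.0043  0.1336] [ 1.1  0.8 -0.2] 0.0614
scene crop origin 220 130 scale 4.444444444444445
top crop origin 183 164 scale 4.444444444444445
```

View pics/look4.png

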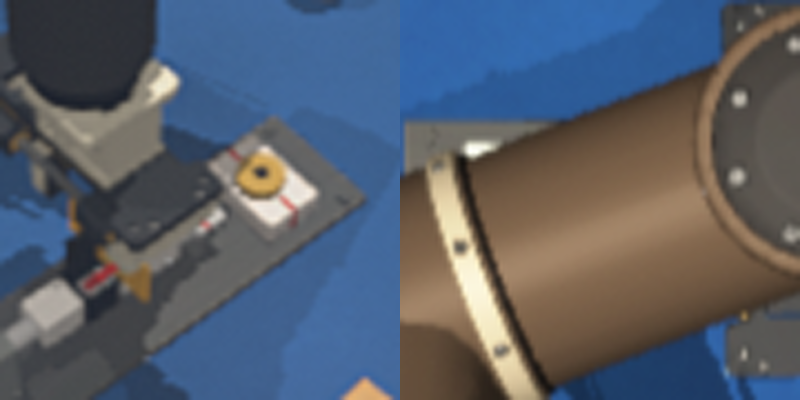

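```bash
python3 -c "
from h import *
import math
c=load('scene4'); im=cv2.imread('pics/scene4.png'); h=cv2.cvtColor(im,cv2.COLOR_BGR2HSV)
m=cv2.inRange(h,(12,90,70),(30,255,255)); k,l,s,ce=cv2.connectedComponentsWithStats(m)
i=l[165:175,275:283].max(); print(s[i],ce[i])
im2=cv2.resize(im[150:190,260:300],(600,600),interpolation=cv2.INTER_NEAREST)
for z,r,col in((.04,.02,(0,255,0)),(.03,.02,(255,255,0)),(.05,.02,(0,0,255))):
    for a in range(0,360,5):
        u=proj(c,[.5445+r*math.cos(math.radians(a)),.1712+r*math.sin(math.radians(a)),z]); cv2.circle(im2,(int((u[0]-260+.5)*15),int((u[1]-150+.5)*15)),1,col,-1)
cv2.imwrite('pics/n4.png',im2)"
```

```text
[273 165  11   9  76] [278.23684211 168.97368421]
```

View pics/n4.png

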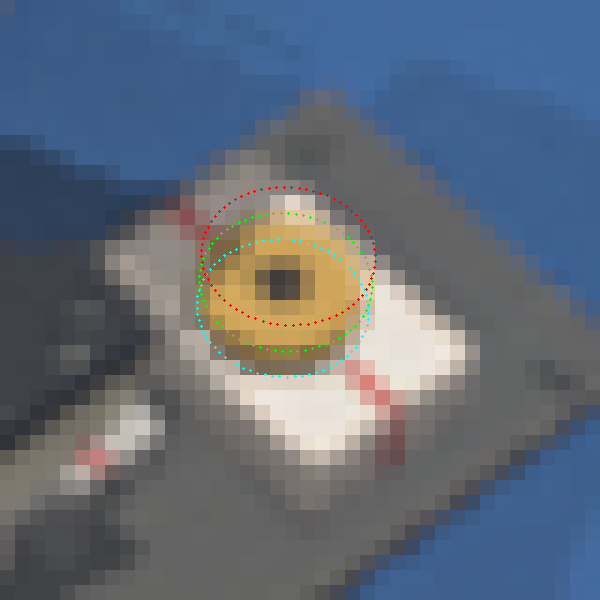

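>>> {"method": "apply_moves", "body": {"commands": [{"dp":[0,-1,0],"yaw":0,"grip":0.8},{"dp":[0,-1,0],"yaw":0,"grip":0.8},{"dp":[0,-1,0],"yaw":0,"grip":0.8},{"dp":[0,-1,15],"yaw":0,"grip":0.8},{"dp":[0,-1,30],"yaw":0,"grip":0.8},{"dp":[0,-1,45],"yaw":0,"grip":0.8},{"dp":[0,-1,58],"yaw":0,"grip":0.8},{"dp":[0,-1,59],"yaw":0,"grip":0.8},{"dp":[0,-1,59],"yaw":0,"grip":0.8}]}}

```text
time_s: 9.12
tcp_pos: [0.5452, -0.0032, 0.0746]
eef_rot: [-180.0, -0.0, -90.0]
contact_force: [0.8, -0.2, -0.5]
gripper_width: 0.07
```

```bash
python3 look.py 5 .545 .05 .08 45
```

```text
9.125 [ 0.5452 -0.0032  0.0746] [ 0.8 -0.2 -0.5] 0.07
scene crop origin 207 135 scale 4.444444444444445
top crop origin 205 163 scale 4.444444444444445
```

View pics/look5.png

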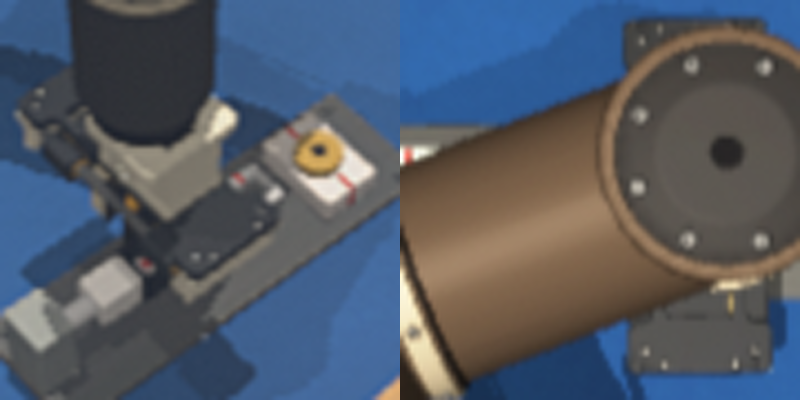

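Fingers are straddling the lug and lever with no contact force. Now I'll push the leg out slowly.

>>> {"method": "apply_moves", "body": {"commands": [{"dp":[-6,0,0],"yaw":0,"grip":0.8},{"dp":[-13,0,0],"yaw":0,"grip":0.8},{"dp":[-21,0,0],"yaw":0,"grip":0.8},{"dp":[-29,0,0],"yaw":0,"grip":0.8},{"dp":[-37,0,0],"yaw":0,"grip":0.8},{"dp":[-45,0,0],"yaw":0,"grip":0.8},{"dp":[-53,0,0],"yaw":0,"grip":0.8},{"dp":[-60,0,0],"yaw":0,"grip":0.8},{"dp":[-65,0,0],"yaw":0,"grip":0.8},{"dp":[-68,0,0],"yaw":0,"grip":0.8},{"dp":[-68,0,0],"yaw":0,"grip":0.8},{"dp":[-68,0,0],"yaw":0,"grip":0.8}]}}

```text
time_s: 10.72
tcp_pos: [0.5448, 0.0648, 0.0745]
eef_rot: [180.0, -0.0, -90.0]
contact_force: [1.0, -2.5, 2.3]
gripper_width: 0.07
```

```bash
python3 look.py 6 .545 .15 .06 30
```

```text
10.725 [0.5448 0.0648 0.0745] [ 1.  -2.5  2.3] 0.07
scene crop origin 244 138 scale 6.666666666666667
top crop origin 183 179 scale 6.666666666666667
```

View pics/look6.png

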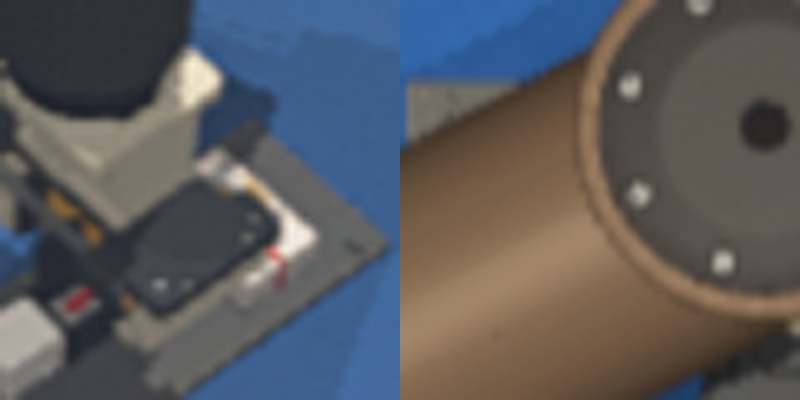

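```bash
python3 -c "
from h import *
a=cv2.imread('pics/scene5.png')[150:230,205:285]; b=cv2.imread('pics/scene6.png')[150:230,205:285]
cv2.imwrite('pics/ab.png',np.hstack([cv2.resize(x,(400,400),interpolation=cv2.INTER_NEAREST) for x in(a,b)]))
c=load('scene6')
print(proj(c,[.5445,.0,.062]),proj(c,[.5445,-.05,.062]),proj(c,[.5445,.07,.062]))
"
```

```text
[240.7607058  191.28146242] [228.91018729 199.61543904] [256.81150038 179.99360639]
```

View pics/ab.png

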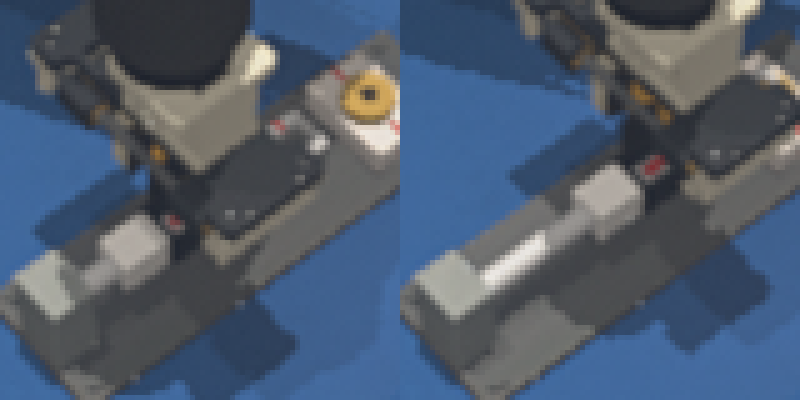

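```bash
cat > prof.py <<'E'
import sys
from h import *
tags=sys.argv[1:]
ys=np.arange(-.1,.08,.0005)
P={}
for t in tags:
    c=load('scene'+t); im=cv2.cvtColor(cv2.imread(f'pics/scene{t}.png'),cv2.COLOR_BGR2GRAY).astype(np.float32)
    acc=0
    for dx in(-.006,-.003,0,.003,.006):
        uv=np.array([proj(c,[.544+dx,y,.062]) for y in ys],np.float32)
        acc=acc+cv2.remap(im,uv[:,0].reshape(1,-1),uv[:,1].reshape(1,-1),cv2.INTER_LINEAR)[0]
    acc/=5; P[t]=acc
    print(t,[(round(ys[i],3),int(acc[i])) for i in range(0,len(ys),8)])
    g=np.diff(cv2.GaussianBlur(acc.reshape(1,-1),(0,0),4)[0]); 
    ext=[(round(ys[i],4),round(float(g[i]),1)) for i in range(1,len(g)-1) if abs(g[i])>1.2 and abs(g[i])>=abs(g[i-1]) and abs(g[i])>abs(g[i+1])]
    print(' edges',ext)
E
python3 prof.py 0 5 6
```

```text
0 [(np.float64(-0.1), 167), (np.float64(-0.096), 167), (np.float64(-0.092), 167), (np.float64(-0.088), 166), (np.float64(-0.084), 173), (np.float64(-0.08), 191), (np.float64(-0.076), 195), (np.float64(-0.072), 192), (np.float64(-0.068), 192), (np.float64(-0.064), 189), (np.float64(-0.06), 183), (np.float64(-0.056), 227), (np.float64(-0.052), 241), (np.float64(-0.048), 239), (np.float64(-0.044), 238), (np.float64(-0.04), 238), (np.float64(-0.036), 239), (np.float64(-0.032), 239), (np.float64(-0.028), 241), (np.float64(-0.024), 240), (np.float64(-0.02), 150), (np.float64(-0.016), 80), (np.float64(-0.012), 102), (np.float64(-0.008), 106), (np.float64(-0.004), 97), (np.float64(0.0), 107), (np.float64(0.004), 135), (np.float64(0.008), 125), (np.float64(0.012), 112), (np.float64(0.016), 111), (np.float64(0.02), 113), (np.float64(0.024), 110), (np.float64(0.028), 120), (np.float64(0.032), 190), (np.float64(0.036), 233), (np.float64(0.04), 241), (np.float64(0.044), 239), (np.float64(0.048), 239), (np.float64(0.052), 239), (np.float64(0.056), 239), (np.float64(0.06), 239), (np.float64(0.064),
[... 2249 characters left out ...]
loat64(-0.008), 124), (np.float64(-0.004), 128), (np.float64(0.0), 134), (np.float64(0.004), 148), (np.float64(0.008), 169), (np.float64(0.012), 171), (np.float64(0.016), 171), (np.float64(0.02), 171), (np.float64(0.024), 171), (np.float64(0.028), 171), (np.float64(0.032), 172), (np.float64(0.036), 170), (np.float64(0.04), 127), (np.float64(0.044), 68), (np.float64(0.048), 76), (np.float64(0.052), 75), (np.float64(0.056), 67), (np.float64(0.06), 69), (np.float64(0.064), 65), (np.float64(0.068), 53), (np.float64(0.072), 47), (np.float64(0.076), 51)]
 edges [(np.float64(-0.0825), 1.9), (np.float64(-0.033), -3.2), (np.float64(0.0045), 2.4), (np.float64(0.0405), -7.1), (np.float64(0.066), -1.3)]
```

>>> {"method": "apply_moves", "body": {"commands": [{"dp":[-4,0,0],"yaw":0,"grip":0.8},{"dp":[-8,0,0],"yaw":0,"grip":0.8},{"dp":[-10,0,0],"yaw":0,"grip":0.8},{"dp":[-10,0,0],"yaw":0,"grip":0.8},{"dp":[-10,0,0],"yaw":0,"grip":0.8}]}}

```text
time_s: 11.45
tcp_pos: [0.5449, 0.0749, 0.0745]
eef_rot: [180.0, 0.0, -90.0]
contact_force: [1.0, -2.9, 1.2]
gripper_width: 0.0699
```

```bash
python3 look.py 7 .545 .15 .06 30; python3 prof.py 7 | grep edges
python3 -c "
import cv2
im=cv2.imread('pics/scene7.png')[140:200,250:310];cv2.imwrite('pics/n7.png',cv2.resize(im,(600,600),interpolation=cv2.INTER_NEAREST))"
```

```text
11.45 [0.5449 0.0749 0.0745] [ 1.  -2.9  1.2] 0.0699
scene crop origin 244 138 scale 6.666666666666667
top crop origin 183 179 scale 6.666666666666667
 edges [(np.float64(-0.0825), 1.9), (np.float64(-0.023), -3.7), (np.float64(0.0145), 2.7), (np.float64(0.0505), -7.4)]
```

View pics/n7.png

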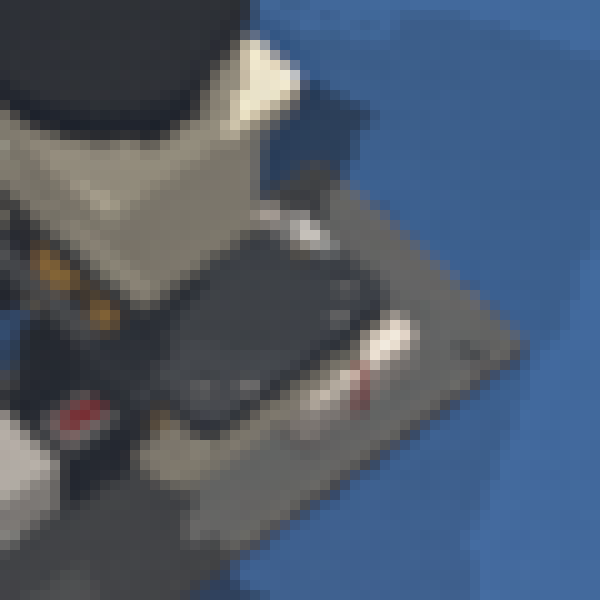

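>>> {"method": "apply_moves", "body": {"commands": [{"dp":[0,1,0],"yaw":0,"grip":0.8},{"dp":[0,1,0],"yaw":0,"grip":0.8},{"dp":[0,1,0],"yaw":0,"grip":0.6},{"dp":[0,1,0],"yaw":0,"grip":0.5},{"dp":[0,1,0],"yaw":0,"grip":0.4},{"dp":[0,1,0],"yaw":0,"grip":0.3},{"dp":[0,1,0],"yaw":0,"grip":0.2},{"dp":[0,1,0],"yaw":0,"grip":0.1},{"dp":[0,1,0],"yaw":0,"grip":0.1},{"dp":[0,1,0],"yaw":0,"grip":0.1},{"dp":[0,1,0],"yaw":0,"grip":0.1},{"dp":[0,1,0],"yaw":0,"grip":0.1}], "newtons": 30}}

```text
time_s: 13.05
tcp_pos: [0.5442, 0.0749, 0.0755]
eef_rot: [-180.0, 0.0, -90.0]
contact_force: [-1.8, -3.8, 11.1]
gripper_width: 0.0235
```

```bash
python3 look.py 8 .545 .12 .06 40; python3 prof.py 8 | grep edges
```

```text
13.05 [0.5442 0.0749 0.0755] [-1.8 -3.8 11.1] 0.0235
scene crop origin 227 132 scale 5.0
top crop origin 184 169 scale 5.0
 edges [(np.float64(-0.0825), 1.9), (np.float64(-0.0255), -3.4), (np.float64(0.014), 2.7), (np.float64(0.05), -6.4)]
```

View pics/look8.png

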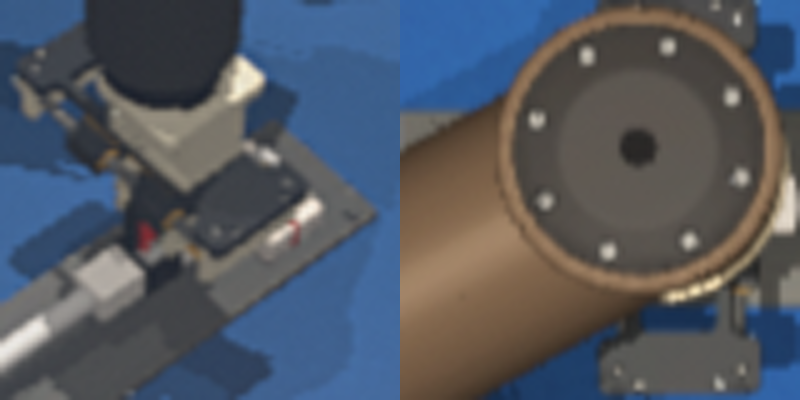

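>>> {"method": "apply_moves", "body": {"commands": [{"dp":[0,0,0],"yaw":0,"grip":0.1},{"dp":[0,0,0],"yaw":0,"grip":0.1},{"dp":[0,0,0],"yaw":0,"grip":0.1},{"dp":[0,0,0],"yaw":0,"grip":0.1}], "newtons": 40}}

```text
time_s: 13.65
tcp_pos: [0.5442, 0.0749, 0.0755]
eef_rot: [-180.0, 0.0, -90.0]
contact_force: [-1.0, -2.9, 9.8]
gripper_width: 0.0235
```

```bash
python3 look.py 9 .545 .06 .09 25; python3 prof.py 9 | grep edges; python3 -c "
import cv2
im=cv2.imread('pics/scene9.png')[155:205,230:280];cv2.imwrite('pics/n9.png',cv2.resize(im,(600,600),interpolation=cv2.INTER_CUBIC))"
```

```text
13.65 [0.5442 0.0749 0.0755] [-1.  -2.9  9.8] 0.0235
scene crop origin 229 151 scale 8.0
top crop origin 221 183 scale 8.0
 edges [(np.float64(-0.0825), 1.9), (np.float64(-0.025), -3.3), (np.float64(0.014), 2.7), (np.float64(0.05), -6.4)]
```

View pics/n9.png

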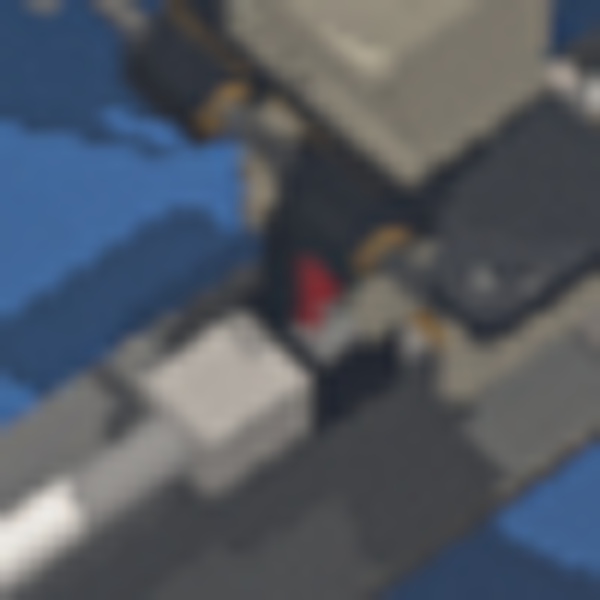

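```bash
python3 -c "
from plant import close_job; print(close_job())"
```

```text
the job is handed in; nothing more can be done
None
```

The job is handed in after about 13.7 s, with the gripper still holding lever and lug squeezed together. No verdict was reported.

1. **Nut:** I gripped it by the flange, lowered it into the pocket and let go. In the scene camera the flange outline matched the fully seated height (top 40 mm above the bench), centred on the pocket to about 1 mm. The leg was still fully in at that point.
2. **Leg:** I pushed it out by the yellow plate with the fingers on either side of lug and lever. The gripper and arm hid the red line on the tongue, so I could not see it meet the mark directly. I measured the movement from the rear end of the sleeve instead: about 71.7 mm, against the 71.5 mm measured beforehand from the line on the eye to the mark.
3. **Lever:** I squeezed it at 30 N, then 40 N. The finger opening stayed at 23.5 mm both times (nominal 24 mm when closed), the grip stood upright in the picture, and the leg still measured about 71 to 72 mm out.

- **Not fully checked:** I took no picture showing the whole nut after the leg moved over it. The force on each of lever and lug was not measured separately; I inferred it from the grip setting and the steady opening.
- **Disagreements:** The finger opening read 38.4 mm on the 40 mm flange, so that reading runs slightly low. During the squeeze the wrist showed about 10 to 11 N upward, and the tool rose about 1 mm.
- **Bystanders:** I kept clear of the spray can, coupling and carton, but did not re-measure them at the end.

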